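# Clamp the guard rail

## Robot

A 6-joint arm with a two-finger parallel gripper is mounted at the origin on a cart in front of the work surface, level with it; the furniture and walls round the work are solid. World frame = base frame: x ahead of the robot, y to its left, z up, the work surface at z = 0. Lengths are in m, angles in rad, forces in N, time in s.
With the tool pointing down it reaches from about 0.4 to 0.925 m from the base axis. Payload 3.4 kg.
Tool frame: the origin (TCP) lies midway between the tips of the shut fingers; the grasp point (between the pads) lies 19 mm behind it (tcp_to_grasp is the distance from the TCP to the grasp point, in m); z points along the fingers, y is the line along which they close (so a half turn about z gives the same grasp; the last joint's range is limited). The gripper opens to 85 mm and grips with 20 to 120 N. Pads are 22 mm wide; open, the fingers measure 114 mm over their backs; the gripper's body (76 mm by 85 mm) begins 54 mm behind the grasp point. The pads swing forward as they close: fully open they stand 13 mm farther back than shut.
Start: joints at [-1.288, 0.307, 1.506, -0, 1.328, -0.073], TCP at [0.201, -0.539, 0.231] pointing down, gripper open.
Joint ranges: [-3.12, 3.12], [-1.05, 2.28], [0.14, 2.33], [-1.42, 4.57], [0.1, 2.73], [-2.68, 2.68]. Speed limits (rad/s): [2.57, 2.57, 3.14, 3.14, 3.14, 3.14].

## Interface

Orientations are given as a rotation vector (axis times angle).
In Python, from workcell import * gives the robot as it stands. Calls block until the motion is done:
- goto(position, orientation): joint-space move of the TCP to a pose.
- move_l(position, frame=None, feed=0.15, force_limit=None): straight line of the TCP; frame=None keeps the orientation; feed is the mean speed in m/s. With force_limit (N) it stops when the force on the tool has changed by that much, and returns True; else False.
- set_joints(angles): joint-space move.
- set_gripper(opening): finger opening in m; the grip force is fixed at half the most; returns when the fingers have stopped.
- wait(seconds).
- inverse_kinematics(position, orientation): joint angles nearest the present ones, or None.
- read_state(): the state.
- read_camera(name): name is "scene" or "side" or "wrist"; returns the picture (420x560x3 uint8, blue, green, red); there is no depth.
- get_calibration(name): a dict with "camera_matrix" (3x3 intrinsics, pixels), "pose" (4x4, takes a point from camera to world coordinates); the wrist camera has in their place "mount" (4x4, takes a point from camera to tool coordinates, whose origin is the TCP and whose axes are the flange's). Camera axes: x right, y up, looking along -z (the intrinsics and any distortion apply to the point x, -y, -z); pixel columns grow to the right and rows downward; lengths in m; the calibration is good to about 2 mm. A picture is of the moment at which its call begins: read the wrist's pose just before it. get_calibration takes no time and is no camera call.
A pose or a line that the arm cannot do raises MotionError and nothing moves.
- sign_off(): hands the job in; it is judged then, once.
Trained networks look in the newest picture that a camera, given by its name, has taken for a name from the list of things; names that differ only in an ending like _2 or _b are one class to them, and where a whole thing is asked for, a point or a joint stands for the part that bears it (a point fixed in the world has none). Each returns a list of dicts, best first, with "conf" (0 to 1); they miss things now and then, are a little off and sometimes report something else, mostly with a low value. They report only what shows in the picture. A call takes as long as a camera call.
- recognise(label, camera): "rect" ([left, top, right, bottom] in pixels, round what is visible of it).
- silhouettes(label, camera): "pixels" (420x560 bool, what is visible of it) and "rect" ([left, top, right, bottom] in pixels, round what is visible of it).
The state is a dict: "time_s": time; "joints": joint angles; "joint_velocities": joint speeds; "joint_torque": joint torques, N m; "position": TCP position; "tcp_rot": TCP orientation; "force": force on the tool from outside, world axes, zero at the start; "moment": the same for the moment, N m; "grip_width": finger opening in m; "finger_force": force on a finger pad.
Only numpy, scipy, OpenCV 4.12 (cv2) and the standard library are available. Lean on these libraries where they do the work, as an engineer would, in place of code of your own. Each camera call takes 0.05 s, during which the arm holds its last target. There are 200 camera calls.

## Task

The low guard rail has been cleaned and laid back in its two saddle clamps, and one clamp is still open. Swing that clamp's hinged half over the tube and press it down, swing its bolt up into the fork of the hinged half, and then push the handle of the lever nut round clockwise (seen from above) until the clamp is firmly snug by feel, not loose and not over-tightened. Use light pushes, never lean on the clamp, and leave the shakers and the plate where they stand.

Things in the scene. Friction and masses are not known exactly. Their poses are not given: they have to be found in the camera images.
- open_clamp: The open clamp, grey metal, fixed on a steel strip 8 mm thick. Origin: middle of its underside; y along the tube, z up, x towards the hinge side. In its frame (x, z, mm): tube axis (0, 62), tube 32 across; hinge pin of the hinged half (29, 62); pin on which the swing bolt pivots (-36, 18). Pins run along y. The bolt is 8 thick, leans out to -x by 0.5 to 0.9 rad from upright and stops upright at the slot's end.
- hinged_half: The clamp's curved upper half, 28 mm wide. Origin on its hinge pin. Its z is up when shut; it starts 1.75 to 2.25 rad open, z leaning over to the clamp's +x. Flat fork with an 11 mm slot at its free end, along its own -x: 46 to 73 mm from the pin, faces 1 and 10 mm up its z; shut, its crown is 24 mm above the tube axis. Stiff hinge: stays where it is left, 1 to 2 N at the fork moves it. Rubber-lined.
- lever_nut: Nut with a black handle, on the swing bolt's free end, about 58 mm from the bolt's pin. Origin: middle of its underside; z along the bolt away from the pin, x along the handle. Collar 22 mm across, 6 high; hub 17 across, 32 high; handle 10 thick, 20.5 to 30.5 mm above the underside, ends 64 mm from the axis; points roughly along the tube (clamp's +y) when the bolt is up. The bolt stays where left; 2 to 4 N swings it.
- handle_end (a point): A point in the nut's handle, 50 mm from the bolt's axis: the place to push. Clockwise tightens and sinks the nut 3.8 mm a radian. Loose it takes under 2.5 N here. How far it turns before it grips differs and cannot be seen (0.2 to 2 rad); then the push rises quickly: 3 N is still too loose, 5.5 N (0.28 N m) is snug, 8 N too tight. It stays where it is left.
- shut_clamp: The rail's other clamp, alike, already shut and tight: fixed, 140 mm from the open one along the tube. Origin: middle of its underside. An example of how the work should look.
- rail_tube: The guard rail: steel tube 32 mm across, 318 mm long with black end caps, lying in both clamps, its axis about 70 mm above the table. Fixed. Origin: its middle; y along it.
- shaker_1_centre (a point): White-capped light shaker, 41 mm across, 84 high, standing loose; the point is its centre.
- shaker_2_centre (a point): White-capped dark shaker, 41 mm across, 84 high, standing loose; the point is its centre.
- side_plate: Round white side plate, 155 mm across, 17 high, loose, with a ramekin on it. Origin: middle of its underside.

How it is judged:
By the outcome, as a careful person would: the job done as asked, in the order asked, and still so for the second after the job is handed in, with the robot touching nothing.
It also fails if it takes over 64 s, if anything falls off the work surface, if the arm or the gripper's body presses on something with over 40 N, if the wrist force passes 120 N, or if a joint passes its speed limit or range.

## Working session

There is one attempt and no reset: what is moved stays moved. The work goes in short steps, each a Python script; the robot and the scene stay as the last script left them, time stands still between calls to the robot, and variables do not carry over. Pictures are saved under pics/ and viewed, at most 10 in all, crops included, and the job is handed in when it is done.

```bash
ls; mkdir -p pics
python3 - <<'E'
from workcell import *
import cv2,numpy as np
a=read_camera("scene");b=read_camera("side")
cv2.imwrite("pics/a.png",np.hstack([a,b])[:, :]) 
cv2.imwrite("pics/scene.png",cv2.resize(a,(800,600)));cv2.imwrite("pics/side.png",cv2.resize(b,(800,600)))
for c in("scene","side"):
  k=get_calibration(c);print(c,{x:np.round(v,4).tolist() if not isinstance(v,str) else v for x,v in k.items()})
  for l in["open_clamp","hinged_half","lever_nut","shut_clamp","rail_tube","shaker_1_centre","side_plate"]:
    print(l,[(np.round(r["rect"]).tolist(),round(r["conf"],2)) for r in recognise(l,c)][:3])
k=get_calibration("wrist");print({x:np.round(v,4).tolist() for x,v in k.items() if not isinstance(v,str)})
print(read_state())
E
```

```text
pics
scene {'camera_matrix': [[409.2713, 0.0, 270.293], [0.0, 409.2713, 208.3356], [0.0, 0.0, 1.0]], 'pose': [[0.7011, 0.3478, -0.6226, -0.0407], [-0.7126, 0.3749, -0.593, -0.8554], [0.0272, 0.8594, 0.5106, 0.5363], [0.0, 0.0, 0.0, 1.0]]}
open_clamp [([196.0, 206.0, 231.0, 246.0], 0.98)]
hinged_half [([215.0, 216.0, 232.0, 225.0], 0.71)]
lever_nut []
shut_clamp [([247.0, 172.0, 264.0, 212.0], 0.64)]
rail_tube [([192.0, 179.0, 293.0, 230.0], 0.72)]
shaker_1_centre []
side_plate [([322.0, 244.0, 398.0, 291.0], 0.57)]
side {'camera_matrix': [[432.9326, 0.0, 283.7281], [0.0, 432.9326, 207.6737], [0.0, 0.0, 1.0]], 'pose': [[0.9722, 0.1063, -0.2088, 0.2836], [-0.2337, 0.5077, -0.8292, -1.0635], [0.0179, 0.8549, 0.5184, 0.5245], [0.0, 0.0, 0.0, 1.0]]}
open_clamp [([237.0, 158.0, 276.0, 218.0], 0.91)]
hinged_half [([245.0, 178.0, 262.0, 202.0], 0.55)]
lever_nut [([243.0, 159.0, 271.0, 175.0], 0.54)]
shut_clamp [([296.0, 159.0, 330.0, 214.0], 0.56)]
rail_tube [([210.0, 178.0, 355.0, 198.0], 0.97), ([263.0, 252.0, 289.0, 300.0], 0.36)]
shaker_1_centre [([214.0, 246.0, 238.0, 298.0], 0.73), ([2
[... 300 characters left out ...]
0, 1.0]]}
{'time_s': 0.8, 'joints': array([-1.28748034e+00,  3.06730554e-01,  1.50641379e+00,  9.49128139e-06,
        1.32838202e+00, -7.34768472e-02]), 'joint_velocities': array([ 0.00031006, -0.00071559,  0.00036059,  0.0013159 ,  0.00122375,
       -0.00022095]), 'joint_torque': array([ 1.26445178e-03, -4.57392311e+01, -2.52322108e+01,  2.74366948e-04,
        5.19902660e-04,  5.55754610e-06]), 'position': array([ 0.20082389, -0.53879178,  0.23133951]), 'tcp_rot': array([3.09167076e+00, 5.57465810e-01, 2.52988799e-05]), 'force': array([-0.26225845, -0.66615478, -0.33587405]), 'moment': array([-0.00853168,  0.0178937 ,  0.00636166]), 'finger_force': 0.0, 'grip_width': 0.08520109830926492}
```

View pics/scene.png

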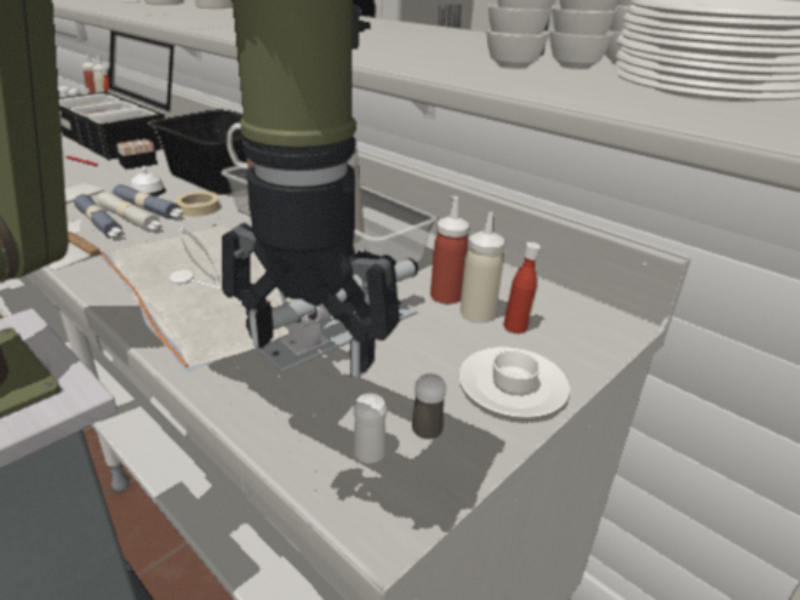

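View pics/side.png

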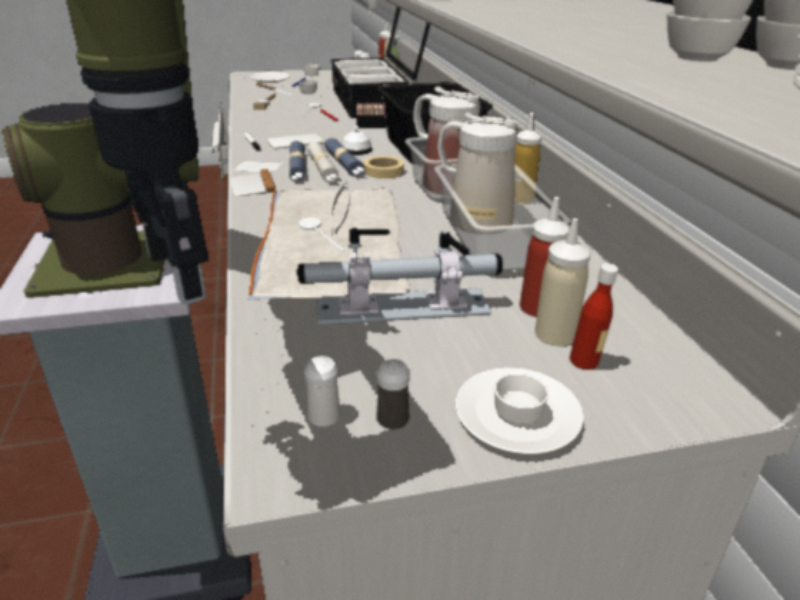

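The side view shows the rail running roughly along world x. The open clamp is on the left (about (360,275) in the 800 px view). Its hinged half hangs to the front, and its bolt leans back with the handle at (370,233). The shut clamp is at (452,275).

```bash
cat > h.py <<'E'
from workcell import *
import numpy as np, cv2
from scipy.spatial.transform import Rotation as R
def cam(name,st=None):
    k=get_calibration(name);K=np.array(k["camera_matrix"])
    if name=="wrist":
        T=np.eye(4);T[:3,:3]=R.from_rotvec(st["tcp_rot"]).as_matrix();T[:3,3]=st["position"];P=T@np.array(k["mount"])
    else: P=np.array(k["pose"])
    return K,P
def ray(c,u,v):
    K,P=c;d=np.array([(u-K[0,2])/K[0,0],-(v-K[1,2])/K[1,1],-1]);return P[:3,3],P[:3,:3]@d
def onz(c,u,v,z):
    o,d=ray(c,u,v);return o+d*(z-o[2])/d[2]
def proj(c,p):
    K,P=c;q=np.linalg.inv(P)@np.append(p,1);return np.array([K[0,2]+K[0,0]*q[0]/-q[2],K[1,2]+K[1,1]*-q[1]/-q[2]])
def rv(x,z=(0,0,-1)):
    "rotvec with tool z along z, tool x near x"
    z=np.array(z,float);z/=np.linalg.norm(z);x=np.array(x,float);x-=z*(x@z);x/=np.linalg.norm(x)
    return R.from_matrix(np.c_[x,np.cross(z,x),z]).as_rotvec()
E
python3 - <<'E'
from h import *
c=cam("side")
for u,v,z in[(210,190,.07),(352,185,.07),(252,190,.07),(314,187,.07),(252,214,.008),(316,210,.008),(225,285,.03),(276,285,.03),(363,290,0.0),(250,165,.11)]: print((u,v),onz(c,u,v,z).round(3))
st=read_state()
print(R.from_rotvec(st["tcp_rot"]).as_matrix().round(2))
for x in[(0,-1,0),(0,1,0),(1,0,0),(-1,0,0)]:
  for p in [(0.22,-0.43,.3),(0.25,-0.40,.3)]:
    print(x,p,inverse_kinematics(p,rv(x)))
E
```

```text
(210, 190) [ 0.328 -0.232  0.07 ]
(352, 185) [ 0.639 -0.273  0.07 ]
(252, 190) [ 0.417 -0.251  0.07 ]
(314, 187) [ 0.553 -0.265  0.07 ]
(252, 214) [ 0.416 -0.249  0.008]
(316, 210) [ 0.562 -0.262  0.008]
(225, 285) [ 0.326 -0.498  0.03 ]
(276, 285) [ 0.411 -0.516  0.03 ]
(363, 290) [ 0.567 -0.529  0.   ]
(250, 165) [ 0.42  -0.209  0.11 ]
[[ 0.94  0.35  0.  ]
 [ 0.35 -0.94 -0.  ]
 [ 0.    0.   -1.  ]]
(0, -1, 0) (0.22, -0.43, 0.3) [-1.18536980e+00  1.27525467e-01  1.57318575e+00 -4.44089210e-16
  1.44088144e+00  1.95622286e+00]
(0, -1, 0) (0.25, -0.4, 0.3) [-1.10178061e+00  1.10658031e-01  1.59330289e+00 -4.44089210e-16
  1.43763173e+00  2.03981205e+00]
(0, 1, 0) (0.22, -0.43, 0.3) [-1.1853698   0.12752547  1.57318575  0.          1.44088144 -1.1853698 ]
(0, 1, 0) (0.25, -0.4, 0.3) [-1.10178061  0.11065803  1.59330289  0.          1.43763173 -1.10178061]
(1, 0, 0) (0.22, -0.43, 0.3) [-1.18536980e+00  1.27525467e-01  1.57318575e+00 -4.44089210e-16
  1.44088144e+00  3.85426528e-01]
(1, 0, 0) (0.25, -0.4, 0.3) [-1.10178061e+00  1.10658031e-01  1.59330289e+00 -4.44089210e-16
  1.43763173e+00  4.69015721e-01]
(-1, 0, 0) (0.22, -0.43, 0.3) None
(-1, 0, 0) (0.25, -0.4, 0.3) [-1.10178061  0.11065803  1.59330289  0.          1.43763173 -2.67257693]
```

Run:
```python
from h import *
goto([.43,-.262,.27],rv((.991,-.13,0)))
st=read_state();a=read_camera("wrist");print(st["position"],st["time_s"])
np.save("st1.npy",st,allow_pickle=True)
c=cam("wrist",st)
for l in["open_clamp","hinged_half","lever_nut","handle_end","shut_clamp","rail_tube"]:
    print(l,[(np.round(r["rect"]).tolist(),round(r["conf"],2)) for r in recognise(l,"wrist")][:3])
cv2.imwrite("pics/w1.png",cv2.resize(a,(800,600),interpolation=cv2.INTER_CUBIC))
b=read_camera("side");s=read_camera("scene")
def crop(im,u,v,w,h,f): return cv2.resize(im[v:v+h,u:u+w],(w*f,h*f),interpolation=cv2.INTER_CUBIC)
cv2.imwrite("pics/b1.png",np.vstack([crop(b,200,140,200,75,4),crop(s,160,160,200,75,4)]))
```

```text
[ 0.42980284 -0.26260242  0.26994642] 2.1583
open_clamp [([172.0, 152.0, 339.0, 227.0], 0.82)]
hinged_half []
lever_nut [([168.0, 151.0, 219.0, 218.0], 0.56)]
handle_end [([164.0, 154.0, 218.0, 217.0], 0.82), ([290.0, 187.0, 340.0, 229.0], 0.2)]
shut_clamp [([212.0, 33.0, 302.0, 106.0], 0.92), ([289.0, 188.0, 338.0, 227.0], 0.35)]
rail_tube [([244.0, 1.0, 285.0, 275.0], 0.87)]
```

View pics/w1.png

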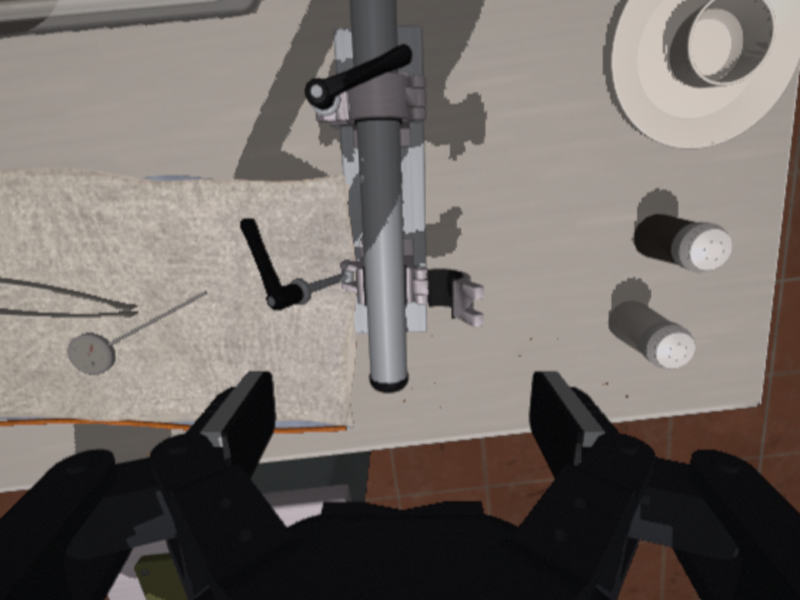

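View pics/b1.png

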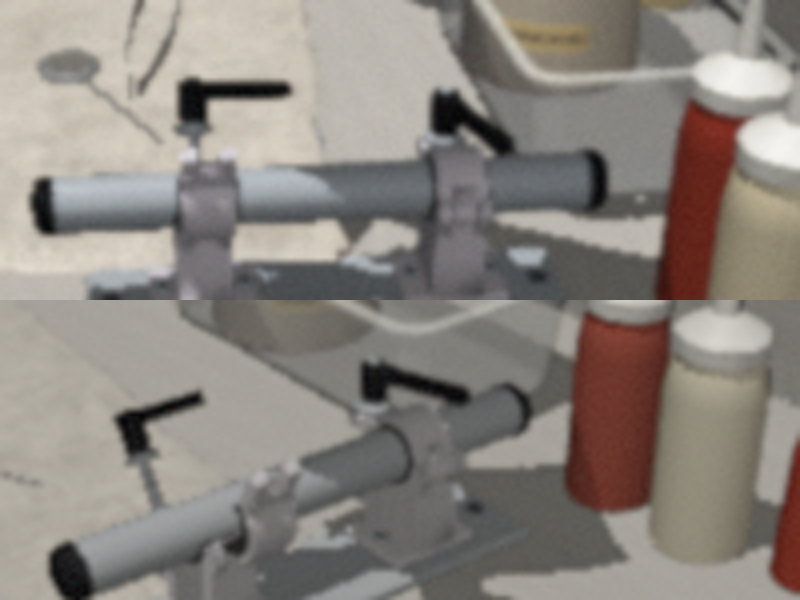

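The wrist view shows the fork prongs at (480,306), the hinge at (418,286), the hub top at (276,302) and the handle tip at (247,222). The crops match this. Next I fit the clamp pose and the two angles.

```bash
cat >> h.py <<'E'
def frame(q):
    x,y,yaw=q[:3];Y=np.array([np.cos(yaw),np.sin(yaw),0]);X=np.array([Y[1],-Y[0],0])
    return np.array([x,y,.008]),X,Y
def W(q,a,b,z):  # clamp frame mm -> world
    o,X,Y=frame(q);return o+(a*X+b*Y)/1000+np.array([0,0,z/1000])
def half(q,th,a,z,b=0): # hinged-half local (a along its x, z) mm
    return W(q,29+a*np.cos(th)+z*np.sin(th),b,62-a*np.sin(th)+z*np.cos(th))
def bolt(q,ph,r,a=0,b=0): # r along bolt, a perpendicular (+x when up), b along y
    return W(q,-36-r*np.sin(ph)+a*np.cos(ph),b,18+r*np.cos(ph)+a*np.sin(ph))
E
cat > fit.py <<'E'
from h import *
from scipy.optimize import least_squares
st=np.load("st1.npy",allow_pickle=True).item()
C={"w":cam("wrist",st),"s":cam("side"),"c":cam("scene")}
w=lambda u,v:((u+.5)*.7-.5,(v+.5)*.7-.5)
def model(q):
    th,ph,g=q[3:6];c,s=np.cos(g),np.sin(g)
    hub=bolt(q,ph,58+32);end=bolt(q,ph,58+30.5,62*-s,62*c)
    col=bolt(q,ph,58+3);fk=half(q,th,-73,5.5)
    return dict(hub=hub,end=end,col=col,fk=fk,hinge=W(q,29,0,70),t1=W(q,0,250,62),t2=W(q,0,30,62),t3=W(q,0,-50,62))
obs=[("w","hub",w(276,300),1),("w","end",w(248,224),1),("w","col",w(304,288),1),("w","fk",w(480,306),1),("w","hinge",w(418,286),1),
("s","hub",(247.5,160.5),1),("s","end",(272,162.2),1),("s","col",(248.3,172.),1),("s","fk",(252.2,179.),1),
("c","hub",(192.5,189.),1),("c","end",(209.5,184.8),1),("c","col",(195.5,198.7),1),("c","fk",(228.5,202.8),1)]
def res(q):
    m=model(q);r=[]
    for c,n,p,k in obs:
        r+=list(proj(C[c],m[n])-p)
    # tube lines in wrist view: columns at rows
    a,b=proj(C["w"],m["t2"]),proj(C["w"],m["t1"])
    for u,v in[w(375,5),w(383,240),w(388,350)]:
        r.append(a[0]+(b[0]-a[0])*(v-a[1])/(b[1]-a[1])-u)
    return np.array(r)
f=least_squares(res,[.418,-.25,-.13,2,.7,0],loss="soft_l1")
print(f.x.round(4));
for (c,n,p,k),e in zip(obs,f.fun.reshape(-1)[:26].reshape(-1,2)): print(c,n,e.round(1))
print(f.fun[26:].round(1)); np.save("q.npy",f.x)
for k,v in model(f.x).items(): print(k,v.round(4))
E
python3 fit.py
```

```text
[ 0.4142 -0.2465 -0.1052  2.0473  0.4967  0.3698]
w hub [ 0.7 -0.1]
w end [-0.7 -3. ]
w col [-0.5  1.6]
w fk [ 1.1 -0.1]
w hinge [2.4 0.5]
s hub [ 0.5 -1.3]
s end [ 0.2 -2.7]
s col [ 0.3 -0.1]
s fk [-0.1 -1.1]
c hub [-1.2 -2.2]
c end [-0.4 -3.3]
c col [-0.3  0.5]
c fk [-0.5 -0.4]
[-0.2  0.5 -0.1]
hub [ 0.4225 -0.168   0.1051]
end [ 0.482  -0.1552  0.0931]
col [ 0.421  -0.1818  0.0796]
fk [ 0.4071 -0.3135  0.1323]
hinge [ 0.4112 -0.2753  0.078 ]
t1 [ 0.6628 -0.2727  0.07  ]
t2 [ 0.444  -0.2496  0.07  ]
t3 [ 0.3645 -0.2412  0.07  ]
```

Run:
```python
from h import *
q=np.load("q.npy");o,X,Y=frame(q);ori=rv(-X)
T=lambda a,z,b=0:W(q,a,b,z)
S=lambda:read_state()
goto(T(100,170),ori); move_l(T(100,106),feed=.1); f0=S()["force"]
for th in [2.05,1.9,1.75,1.6,1.4,1.2,1.0,.8,.6,.4,.25,.15]:
    if th>np.pi/2: x=29-73*np.cos(th)+10*np.sin(th)+11; z=62+60*np.sin(th)+10*np.cos(th)
    else:
        r=np.interp(th,[.15,1,1.57],[72,70,61]); x=29-r*np.cos(th)+10*np.sin(th)+11; z=62+r*np.sin(th)+10*np.cos(th)
    hit=move_l(T(x,z),feed=.07,force_limit=14)
    print(th,hit,((S()["force"]-f0)@np.c_[X,Y,[0,0,1]]).round(1))
    if hit: break
print(S()["time_s"])
```

```text
2.05 False [-1.2 -1.2 -0.1]
1.9 False [-1.7 -0.2 -0.1]
1.75 False [-1.2 -0.5 -0.6]
1.6 False [-0.9  0.2  0.2]
1.4 False [-0.1  0.   0.4]
1.2 False [-1.4 -0.3 -0.3]
1.0 False [ 0.  -0.2  0.3]
0.8 False [-0.1 -0.6 -0.2]
0.6 False [-1.  -1.4  0.6]
0.4 False [-0.8 -0.4 -0.5]
0.25 False [-0.7 -0.6 -0.7]
0.15 False [-1.9 -0.6 -0.9]
8.95
```

Run:
```python
from h import *
q=np.load("q.npy");o,X,Y=frame(q);ori=rv(-X)
T=lambda a,z,b=0:W(q,a,b,z)
c0=cam("side");a=read_camera("side");u,v=proj(c0,T(0,62)).astype(int)
move_l(T(-35,88),feed=.1);f0=read_state()["force"]
z=86
while z>67:
    hit=move_l(T(-35,z),feed=.04,force_limit=9);s=read_state()
    print(z,hit,((s["force"]-f0)@np.c_[X,Y,[0,0,1]]).round(1),((s["position"][2]-.008)*1e3).round(1))
    if hit or s["force"][2]-f0[2]>9: break
    z-=2
move_l(T(-35,150),feed=.15)
goto(T(-70,200),ori)
st=read_state();w=read_camera("wrist");b=read_camera("side");s=read_camera("scene");np.save("st2.npy",st,allow_pickle=True);print(st["time_s"])
crop=lambda im,u,v,w,h,f: cv2.resize(im[v:v+h,u:u+w],(w*f,h*f),interpolation=cv2.INTER_CUBIC)
cv2.imwrite("pics/b2.png",np.vstack([np.hstack([crop(b,215,145,100,75,4),crop(s,170,165,100,75,4)]),np.hstack([crop(w,190,60,200,150,2),crop(w,90,130,200,150,2)])]))
cv2.imwrite("pics/w2.png",cv2.resize(w,(800,600),interpolation=cv2.INTER_CUBIC))
```

```text
86 False [0.1 1.6 0.1] 85.9
84 False [-1.  -0.1  0.6] 83.8
82 False [-0.5  0.   0.6] 81.8
80 False [-1.5  0.3  0.6] 79.9
78 False [-0.9  0.1  0.6] 77.9
76 False [-0.3 -0.4  0.1] 75.9
74 False [-0.2  1.5  0.7] 73.8
72 False [-0.5  1.2  1.2] 71.9
70 False [-0.2  0.2  0.3] 69.9
68 False [-0.9 -0.5  0.6] 67.8
12.8
```

View pics/w2.png

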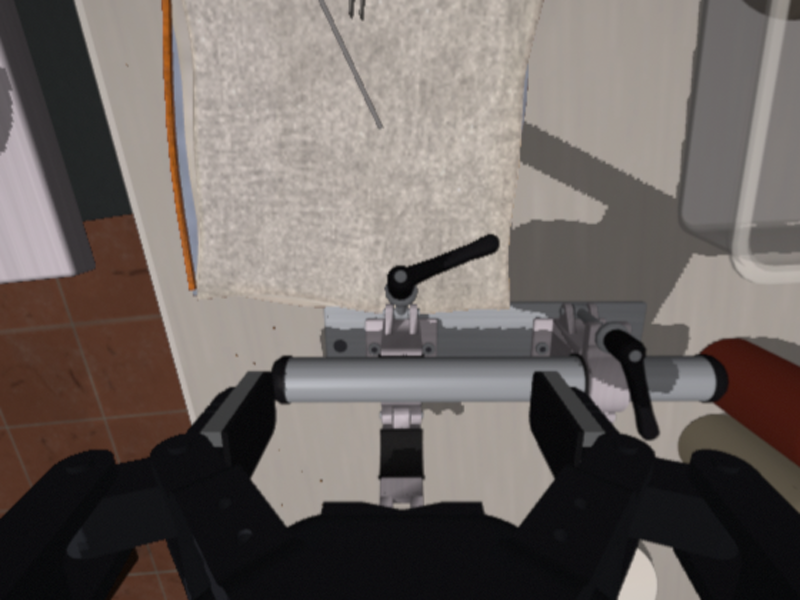

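The wrist view shows the gripper is still open, because I never closed it. The hinged half sits untouched below the tube at (402,460), and nothing else has moved. I'll close the fingers and repeat the swing.

Run:
```python
from h import *
q=np.load("q.npy");o,X,Y=frame(q);ori=rv(-X);B=np.c_[X,Y,[0,0,1]]
T=lambda a,z,b=0:W(q,a,b,z)
S=lambda:read_state()
set_gripper(0.0);print(S()["grip_width"])
move_l(T(100,180),feed=.25); move_l(T(100,106),feed=.15); f0=S()["force"];ok=True
for th in [2.05,1.9,1.75,1.6,1.4,1.2,1.0,.8,.6,.4,.25,.15]:
    if th>np.pi/2: x=29-73*np.cos(th)+10*np.sin(th)+11; z=62+60*np.sin(th)+10*np.cos(th)
    else:
        r=np.interp(th,[.15,1,1.57],[72,70,61]); x=29-r*np.cos(th)+10*np.sin(th)+11; z=62+r*np.sin(th)+10*np.cos(th)
    hit=move_l(T(x,z),feed=.08,force_limit=14)
    print(th,hit,((S()["force"]-f0)@B).round(1))
    if hit: ok=False;break
if ok:
    move_l(T(-25,90),feed=.1);move_l(T(-35,86),feed=.1);f0=S()["force"];z=82
    while z>66:
        hit=move_l(T(-35,z),feed=.04,force_limit=9);s=S()
        print(z,hit,((s["force"]-f0)@B).round(1),((s["position"][2]-.008)*1e3).round(1))
        if hit or s["force"][2]-f0[2]>8: break
        z-=1.5 if z<75 else 3
    move_l(T(-35,120),feed=.15);move_l(T(-70,200),feed=.2)
st=S();w=read_camera("wrist");b=read_camera("side");s=read_camera("scene");np.save("st2.npy",st,allow_pickle=True);print(st["time_s"])
crop=lambda im,u,v,w,h,f: cv2.resize(im[v:v+h,u:u+w],(w*f,h*f),interpolation=cv2.INTER_CUBIC)
cv2.imwrite("pics/b3.png",np.vstack([np.hstack([crop(b,215,145,100,75,4),crop(s,170,165,100,75,4)]),crop(w,200,140,200,75,4)]))
```

```text
0.00025337543558976095
2.05 False [ 1.1 -1.2 -0.1]
1.9 False [ 0.2 -1.7 -0. ]
1.75 False [ 1.  -1.7  0.1]
1.6 False [ 0.1 -1.   0.4]
1.4 False [ 0.6 -0.8  0.9]
1.2 False [ 0.8 -1.9  0.4]
1.0 False [ 0.1 -1.2  1. ]
0.8 False [ 1.2 -1.   1.1]
0.6 False [ 0.3 -0.6  0.2]
0.4 False [-0.3 -0.7 -0.4]
0.25 False [-0.5  0.2 -0.7]
0.15 False [ 0.3 -1.1 -0. ]
82 False [-0.  -0.9 -0.1] 81.7
79 False [ 0.5  0.8 -0.4] 78.8
76 False [-0.2 -0.1  0.2] 75.8
73 False [-0.   0.7  2.6] 73.2
71.5 False [-1.5 -3.  13.1] 72.8
21.7333
```

View pics/b3.png

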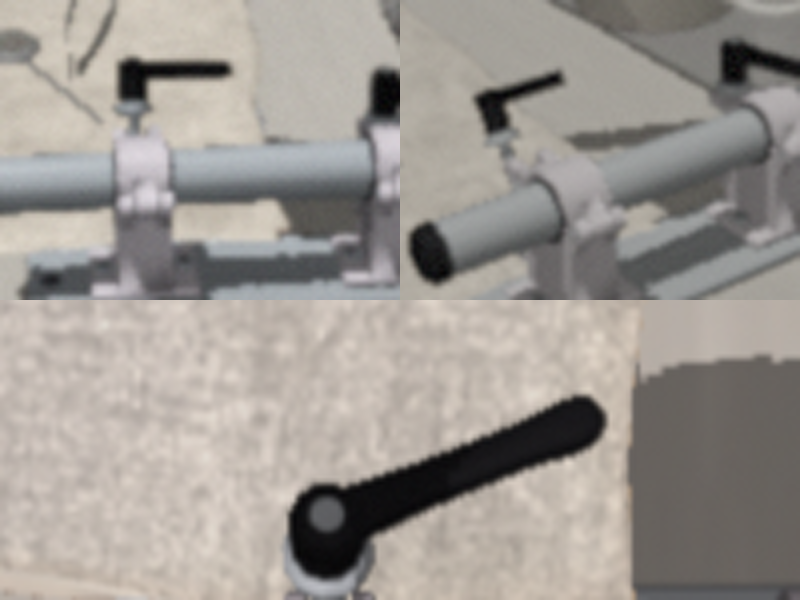

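The half is shut over the tube, with the fork pressed to its stop at z ≈ 72.8 mm. The bolt still leans out. Next I push the bolt up.

Run:
```python
from h import *
q=np.load("q.npy");o,X,Y=frame(q);ori=rv(-X);B=np.c_[X,Y,[0,0,1]]
T=lambda a,z,b=0:W(q,a,b,z)
S=lambda:read_state()
print("hub pred",proj(cam("wrist",np.load("st2.npy",allow_pickle=True).item()),bolt(q,q[4],90)).round(1),"seen 281.5 193.7")
move_l(T(-130,150,-10),feed=.2);move_l(T(-130,84,-10),feed=.15);f0=S()["force"]
x=-105
while x<=-50:
    hit=move_l(T(x,84,-10),feed=.06,force_limit=8);s=S()
    F=((s["force"]-f0)@B);print(x,hit,F.round(1),((s["position"]-o)@X*1e3).round(1))
    if hit or abs(F[0])>6 and x>-62: break
    x+=5 if x<-65 else 1.5
move_l(T(-80,84,-10),feed=.1);move_l(T(-90,190,0),feed=.25)
st=S();w=read_camera("wrist");b=read_camera("side");s=read_camera("scene");np.save("st3.npy",st,allow_pickle=True);print(st["time_s"])
crop=lambda im,u,v,w,h,f: cv2.resize(im[v:v+h,u:u+w],(w*f,h*f),interpolation=cv2.INTER_CUBIC)
cv2.imwrite("pics/b4.png",np.vstack([np.hstack([crop(b,215,145,100,75,4),crop(s,170,165,100,75,4)]),crop(w,200,210,200,75,4)]))
```

```text
hub pred [282.9 199.6] seen 281.5 193.7
-105 False [0.3 0.2 0.6] -104.6
-100 False [-0.7 -0.3  0.1] -100.2
-95 False [-4.4 -1.7  3.4] -95.6
-90 False [-3.4 -2.3  3.9] -90.3
-85 False [-2.  -2.4  2. ] -85.2
-80 False [-1.6 -3.   1.9] -79.9
-75 False [-2.1 -1.9  1.3] -74.7
-70 False [-1.8 -1.3  1.2] -69.4
-65 False [-0.1 -0.1 -0.4] -64.4
-63.5 False [-1.6 -0.9  1.2] -63.3
-62.0 False [-1.5  0.3  1.2] -61.9
-60.5 False [-1.7  0.4  2.4] -60.4
-59.0 False [-1.  -0.4  2.4] -58.9
-57.5 False [-2.2 -0.2  2.2] -57.4
-56.0 False [-1.5 -0.2  1.4] -55.9
-54.5 False [-3.1  0.2  1.6] -54.7
-53.0 False [-6.8 -0.7  3.7] -54.2
28.575
```

View pics/b4.png

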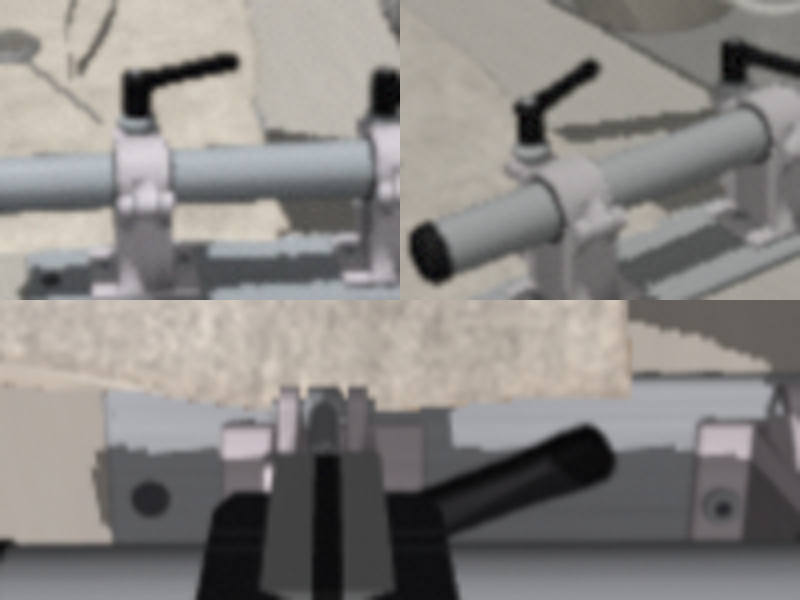

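The bolt is upright in the fork and against its stop. The handle still points along the tube, with its tip at about (590,455) in the crop. Next I tighten, tracking the arc and measuring torque about the bolt axis.

```bash
cat > tight.py <<'E'
from h import *
q=np.load("q.npy");o,X,Y=frame(q);B=np.c_[X,Y,[0,0,1]];ax=W(q,-36,0,0)
st=np.load("st3.npy",allow_pickle=True).item()
p=(onz(cam("wrist",st),347.5,248.8,.1125)-ax)@B*1e3;g0=np.arctan2(-p[0],p[1]);print("tip",p.round(1),"g",g0.round(2))
D=.3
def pose(g,z=91):
    d=np.array([-np.sin(g),np.cos(g)]);t=np.array([np.cos(g),np.sin(g)])
    n=t*np.cos(D)+d*np.sin(D);e=d*np.cos(D)-t*np.sin(D)
    c=50*d-5*t-11*n+14.5*e
    return W(q,-36+c[0],c[1],z),rv(-(n[0]*X+n[1]*Y)),t
def meas(n=4):
    F=[];M=[]
    for _ in range(n):
        wait(.015);s=read_state();F.append(s["force"]);M.append(s["moment"])
    return np.mean(F,0),np.mean(M,0),s
if __name__=="__main__":
    g=g0+.35
    P,r,_=pose(g,150);goto(P,r);P,r,_=pose(g);move_l(P,feed=.15);F0,M0,s=meas(8);step=.06;k=0
    while g>-2.7 and s["time_s"]<57:
        g-=step;P,r,t=pose(g);hit=move_l(P,r,feed=.07,force_limit=10)
        F,M,s=meas(4 if step>.03 else 8);F=F-F0;tau=(M-M0)[2]+np.cross(s["position"]-ax,F)[2];Ft=-F@(t[0]*X+t[1]*Y)
        k+=1
        print(round(g,3),hit,"Ft %.2f tau %.3f Fz %.1f"%(Ft,tau,F[2]))
        if hit or tau>.262 or Ft>6.5: break
        step=.06 if tau<.135 and Ft<2.7 else .015
    print(s["time_s"])
E
python3 tight.py
```

```text
tip [-24.7  53.7 104.5] g 0.43
0.721 False Ft 0.11 tau 0.018 Fz 0.2
0.661 False Ft -0.27 tau -0.003 Fz -0.3
0.601 False Ft -0.25 tau -0.023 Fz -0.2
0.541 False Ft -0.45 tau -0.028 Fz -0.2
0.481 False Ft -0.18 tau -0.007 Fz -0.5
0.421 False Ft -0.31 tau -0.006 Fz -0.3
0.361 False Ft 0.13 tau 0.017 Fz -0.1
0.301 False Ft 0.82 tau 0.057 Fz -0.4
0.241 False Ft 0.55 tau 0.025 Fz -0.6
0.181 False Ft 0.33 tau 0.030 Fz -0.4
0.121 False Ft 0.29 tau 0.019 Fz -0.1
0.061 False Ft 0.26 tau 0.056 Fz -0.1
0.001 False Ft 0.41 tau 0.026 Fz -0.3
-0.059 False Ft 0.21 tau 0.036 Fz -0.3
-0.119 False Ft 0.10 tau 0.018 Fz -0.2
-0.179 False Ft 0.32 tau 0.040 Fz -0.7
-0.239 False Ft 0.05 tau -0.013 Fz -0.8
-0.299 False Ft 0.65 tau 0.065 Fz -0.9
-0.359 False Ft 0.65 tau 0.032 Fz -1.2
-0.419 False Ft 0.31 tau 0.037 Fz -0.2
-0.479 False Ft 0.84 tau 0.056 Fz -0.4
-0.539 False Ft 0.18 tau -0.015 Fz -0.3
-0.599 False Ft 0.77 tau 0.016 Fz -0.3
-0.659 False Ft 0.80 tau 0.042 Fz -0.4
-0.719 False Ft 0.56 tau 0.025 Fz -0.8
-0.779 False Ft 1.42 tau 0.077 Fz -0.8
-0.839 False Ft 2.31 tau 0.137 Fz -1.6
-0.854 False Ft 3.14 tau 0.192 Fz -1.5
-0.869 False Ft 3.60 tau 0.219 Fz -2.5
-0.884 False Ft 3.28 tau 0.188 Fz -2.6
-0.899 False Ft 3.83 tau 0.214 Fz -2.8
-0.914 False Ft 3.63 tau 0.213 Fz -2.8
-0.929 False Ft 3.66 tau 0.206 Fz -3.0
-0.944 False Ft 4.45 tau 0.259 Fz -3.3
-0.959 False Ft 4.14 tau 0.232 Fz -3.3
-0.974 False Ft 4.36 tau 0.270 Fz -4.1
42.3917
```

```bash
cat > t2.py <<'E'
from tight import *
g=-.974;F0,M0=None,None
res=[]
ms=[];
for k in range(3):
    if k: g-=.015;P,r,t=pose(g);move_l(P,r,feed=.05,force_limit=6)
    ms.append(meas(14))
# retreat: back off counter-clockwise, then zero the sensor
P,r,_=pose(g+.3);move_l(P,r,feed=.08);F0,M0,_=meas(14)
for F,M,s in ms:
    print("tau %.3f |Fh| %.2f"%((M-M0)[2]+np.cross(s["position"]-ax,F-F0)[2],np.linalg.norm((F-F0)[:2])))
P,_,_=pose(g+.3,160);move_l(P,feed=.15)
P=W(q,-110,90,190);move_l(P,feed=.25)
b=read_camera("side");s=read_camera("scene");w=read_camera("wrist");print(read_state()["time_s"])
crop=lambda im,u,v,w,h,f: cv2.resize(im[v:v+h,u:u+w],(w*f,h*f),interpolation=cv2.INTER_CUBIC)
cv2.imwrite("pics/b5.png",np.vstack([np.hstack([crop(b,215,145,100,75,4),crop(s,170,165,100,75,4)]),np.hstack([cv2.resize(b,(400,300)),cv2.resize(w,(400,300))])]))
E
python3 t2.py
```

```text
tip [-24.4  53.6 104.5] g 0.43
tau 0.291 |Fh| 4.56
tau 0.291 |Fh| 4.87
tau 0.292 |Fh| 4.86
45.6083
```

View pics/b5.png

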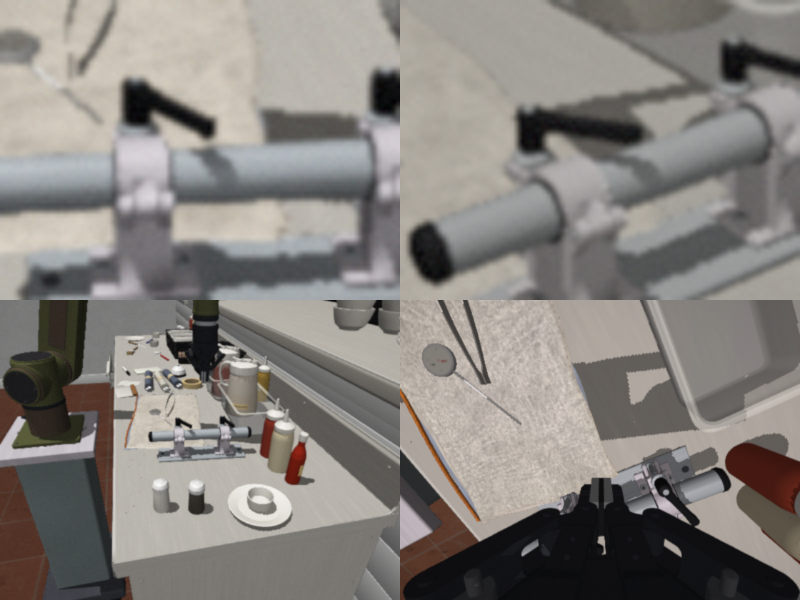

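The clamp is shut, the bolt is in the fork with the nut down on it, and the handle is turned to about 0.29 N m. The shakers and plate stand where they were, and the robot is clear.

```bash
python3 -c "
from workcell import *
print(sign_off())"
```

```text
the job is handed in; nothing more can be done
None
```

The clamp is shut, its bolt is up in the fork and the lever nut is snug at about 0.29 N m (about 5.8 N at the handle); the job was handed in about 46 s in, with the shakers and plate left where they stood.

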